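Seat the carved panel in its bench cradle

TASK

On the carving cradle, push the carved panel along its rails with a fingertip, towards the end where the wooden turn-button is, until you feel it drop fully into the locating notches. Then push the turn-button round with a fingertip until it lies square across the panel's edge, so that it keeps the panel down. Do not lift the panel off its rails, and leave the tools and other things around it where they lie.

Things in the scene. Friction and masses are not known exactly. Their poses are not given: they have to be found in the camera images.
- cradle: Fixed wooden cradle, base 380 x 240 x 15 mm. Two dark rails along its x (at y -50 and +50 mm, 26 mm wide, tops 45 mm above the bench, x -185 to 185 mm), only base between them. Side fences at y -83.5 and +83.5 mm (12 mm thick, tops at 61 mm) keep the panel straight; ends open. Origin: centre of its underside, on the bench. x: the way to push the panel; y: to the turn-button's side; z up.
- seat (a point): Where the panel's origin lies when seated: cradle x 70, y 0, z 37 mm. Each rail has two notches, 24 mm long and 12 mm deep, 80 mm before and behind this point. Both battens drop into them together: the panel sinks 8 mm, its board rests on the rails, and the notches stop it from sliding on (3 mm play each way).
- panel: Loose wooden panel, about 0.55 kg, 200 (x) x 150 (y) x 20 mm, low scroll carving on top (4 mm high, within 35 mm of y 0). Below, two cross battens 8 mm high, 18 mm wide, at x -80 and +80 mm. Origin: centre, at the battens' underside; board from 8 to 28 mm above it. Axes as the cradle's. Starts riding on the rail tops (origin z 45 mm), centre at cradle x -65 to 5 mm; slides with 2 to 5 N friction.
- push_end (a point): Centre of the panel's rear end face, the upright face to push on: 100 mm behind the panel's centre, 10 mm above the board's underside (63 mm above the bench when riding, 55 mm when seated). The face is 150 mm wide and 20 mm high.
- turn_button (a joint): Angle of the turn-button (rad), a wooden bar 20 mm wide, 68 to 86 mm above the bench, turning flat on a screw. 0: points along cradle +x, clear of the panel; grows as it swings to cradle -y; 1.57: square across the panel's edge. Stops at -0.7, 1.62; starts at -0.6 to 0.2; 1 to 2 N at its end moves it; stays where left. Passes 3 mm over a seated panel but strikes a riding one.
- button_pivot (a point): Top of the turn-button on its screw axis, 86 mm above the bench, on a post outside the fence (cradle x 70, y 106 mm).
- button_tip (a point): Top of the turn-button's free end, on its centre line, 65 mm from the screw axis, 86 mm above the bench.
- gouge_a: Wood-carving gouge lying across beyond the cradle's -x end, 230 mm long, 22 mm thick. Bystander, to be left alone. Origin: on its underside.
- gouge_b: Wood-carving gouge, 220 mm long, 22 mm thick, lying on the cradle's +y side. Bystander, to be left alone. Origin: on its underside.
- gouge_c: Wood-carving gouge, 240 mm long, 22 mm thick, lying across beyond the cradle's +x end. Bystander, to be left alone. Origin: on its underside.
- mallet: Wooden mallet lying beyond the cradle's +x end, head 110 x 75 x 60 mm, handle 160 mm. Bystander, to be left alone. Origin: on its underside.
- stone: Sharpening stone in a wooden tray, 190 x 70 x 30 mm, beside the cradle on its +y side. Bystander, to be left alone. Origin: on its underside.
- offcut: Block of waste wood 85 x 45 x 30 mm beyond the cradle's -x end. Bystander, to be left alone. Origin: on its underside.
- oil: Small amber jar with dark cap, 48 mm across and 95 mm tall. Bystander, to be left alone. Origin: on its underside.
Things that resemble listed ones, but are neither listed nor needed, are in the scene too. Several things have the shape of the panel; the one meant has the colours described above.

How it is judged:
By the outcome, as a careful person would: the job done as asked, in the order asked, and still so for the second after the job is handed in, with the robot touching nothing.
It also fails if it takes over 48 s, if anything falls off the work surface, if the arm or the gripper's body presses on something with over 40 N, if the wrist force passes 120 N, or if a joint passes its speed limit or range.

ROBOT

A 6-joint arm with a two-finger parallel gripper is mounted at the origin on the work surface. World frame = base frame: x ahead of the robot, y to its left, z up, the work surface at z = 0. Lengths are in m, angles in rad, forces in N, time in s.
With the tool pointing down it reaches from about 0.375 to 0.9 m from the base axis. Payload 3.1 kg.
Tool frame: the origin (TCP) lies midway between the tips of the shut fingers; the grasp point (between the pads) lies behind it (ctrl.grasp_offset is the z of the grasp point in the tool frame, in m); z points along the fingers, y is the line along which they close (so a half turn about z gives the same grasp; the last joint's range is limited). The gripper opens to 87 mm and grips with 3 to 60 N. Pads are 19 mm wide; open, the fingers measure 117 mm over their backs; the gripper's body (75 mm by 190 mm) begins 51 mm behind the grasp point.
Start: joints at [1.081, 0.527, 1.433, -0, 1.181, -0.178], TCP at [0.191, 0.595, 0.223] pointing down, gripper open.
Joint ranges: [-3.08, 3.08], [-0.75, 2.2], [0.22, 2.44], [-1.43, 4.57], [0, 2.65], [-2.85, 2.85]. Speed limits (rad/s): [2.79, 2.79, 3.14, 3.14, 3.14, 3.14].

INTERFACE

Orientations are given as a unit quaternion [x, y, z, w].
In Python, from workcell import status, eyes, ticket, ctrl gives the robot as it stands. The module is installed in compiled form; this text tells all that it offers.
- The arm moves only by the tool jog_arm, never from a script. Its argument "motion" is a list of rows, each a list of 3 entries, a list of its own where there are three numbers: the gripper's target within -1 to 1 (shut at 1, half-way at 0, fully open at -1), then the shift along the tool's x, y, z in mm, then the turn, a rotation vector about the tool's x, y, z in rad. In form: [[hand, [x, y, z], [ax, ay, az]], ...]. A call has 1 to 10 rows; each row is the pose to reach, as a shift and turn from the pose commanded when the call began, along the tool's axes at that moment; what a row does not reach only later rows make up. A row lasts 1/8 s, in which the tool goes at most 62.5 mm and 10.7 degrees, less where a joint would pass 70% of its speed; a pose out of reach is approached as far as the arm can. A call with a gripper value outside its range is refused whole. The fingers move at their own pace and stop on an object; "grip_force" is the grip in N (left out, the last holds). Time passes only in rows, so rows that repeat a pose let the fingers close. It gives the time, the measured TCP pose, the force, the opening and the grip force at its end, in the units of the state.
- status.observe(): the state, without advancing time (a new reading comes with each control period).
- eyes.get_image(name): name is "side" or "top"; returns the picture (480x640x3 uint8, red, green, blue); there is no depth.
- eyes.camera_params(name): a dict with "K" (3x3 intrinsics, pixels), "D" ([k1, k2, p1, p2, k3] as OpenCV has them; the pictures are not rectified), "view" (4x4, takes a point from world to camera coordinates). Camera axes: x right, y down, z forward; pixel columns grow to the right and rows downward; lengths in m; the calibration is good to about 2 mm. A picture is of the moment at which its call begins. camera_params takes no time and is no camera call.
- ticket.sign_off(): hands the job in; it is judged then, once.
Trained networks look in the newest picture that a camera, given by its name, has taken for a name from the list of things; names that differ only in an ending like _2 or _b are one class to them, and where a whole thing is asked for, a point or a joint stands for the part that bears it (a point fixed in the world has none). Each returns a list of dicts, best first, with "conf" (0 to 1); they miss things now and then, are a little off and sometimes report something else, mostly with a low value. They report only what shows in the picture. A call takes as long as a camera call. They do not tell look-alikes from the thing itself.
- eyes.spot_in(camera, target): "rect" ([centre column, centre row, width, height] in pixels, round what is visible of it).
The state is a dict: "clock": time; "joint_positions": joint angles; "dq": joint speeds; "effort": joint torques, N m; "position": TCP position; "ee_rot": TCP orientation; "force": force on the tool from outside, world axes, zero at the start; "wrist_torque": the same for the moment, N m; "gripper_width": opening from 0.0 (shut) to 1.0 (fully open); "finger_force": force on a finger pad.
Only numpy, scipy, OpenCV 4.12 (cv2) and the standard library are available. Lean on these libraries where they do the work, as an engineer would, in place of code of your own. Each camera call takes 0.05 s, during which the arm holds its last target. There are 200 camera calls.

## Working session

There is one attempt and no reset: what is moved stays moved. The work goes in short steps, Python scripts to look and compute and a tool call to move; the robot and the scene stay as the last step left them, time stands still between calls to the robot, and variables do not carry over. Pictures are saved under pics/ and viewed, at most 10 in all, crops included, and the job is handed in when it is done.

Besides the shell and the picture viewer there is one more tool, called after "Call:" as name(argument=value, ...) on one line, values as JSON. jog_arm: Moves the arm, as the interface text tells. Its arguments: {"type":"object","properties":{"motion":{"type":"array"},"grip_force":{"type":"number"}},"required":["motion"]}

```bash
mkdir -p pics
python3 - <<'E'
from workcell import status, eyes, ctrl
import cv2
for n in("top","side"):
    cv2.imwrite(f"pics/{n}0.png",eyes.get_image(n)[:,:,::-1])
    p=eyes.camera_params(n);print(p["K"],p["D"],p["view"])
    for t in("cradle","panel","turn_button"):
        print(n,t,[(d["rect"],d["conf"]) for d in eyes.spot_in(n,t)])
s=status.observe();print(s["clock"],s["position"],s["ee_rot"],s["force"],ctrl.grasp_offset)
E
```

```text
[[550.36378039   0.         308.46977077]
 [  0.         550.36378039 240.13540631]
 [  0.           0.           1.        ]] [0.00223346 0.         0.         0.         0.        ] [[ 0.00540731 -0.99995891  0.00727659  0.07223782]
 [-0.98879705 -0.00643213 -0.14912756  0.57250185]
 [ 0.14916823 -0.00638869 -0.98879119  1.16452104]
 [ 0.          0.          0.          1.        ]]
top cradle [([296.3, 264.6, 194.0, 146.9], 0.72)]
top panel [([475.1, 373.9, 86.3, 100.5], 0.96), ([264.9, 270.2, 106.5, 90.7], 0.89)]
top turn_button [([321.6, 201.9, 37.0, 17.4], 0.88)]
[[522.03210766   0.         325.57154013]
 [  0.         522.03210766 244.54695516]
 [  0.           0.           1.        ]] [-0.02195217  0.          0.          0.          0.        ] [[ 0.7420279  -0.67031653 -0.00838736 -0.33421996]
 [-0.41147115 -0.44554217 -0.79509978  0.32253818]
 [ 0.52923161  0.59343738 -0.60642063  0.78773063]
 [ 0.          0.          0.          1.        ]]
side cradle [([317.6, 273.1, 211.4, 132.5], 0.93), ([286.9, 191.4, 22.3, 43.6], 0.46)]
side panel [([371.9, 434.4, 165.6, 91.2], 0.94), ([290.6, 243.5, 116.2, 71.4], 0.6)]
side turn_button [([408.1, 224.1, 82.3, 41.8], 0.38)]
0.4 [0.19106047 0.59495826 0.2224116 ] [ 1.54777029e-01  9.87949415e-01 -1.45908515e-04 -5.35836371e-05] [-0.47001759 -1.16370289  0.65486643] -0.0187
```

View pics/top0.png

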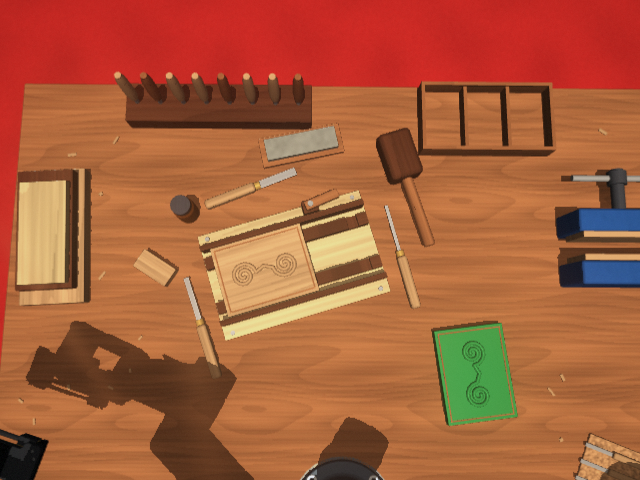

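View pics/side0.png

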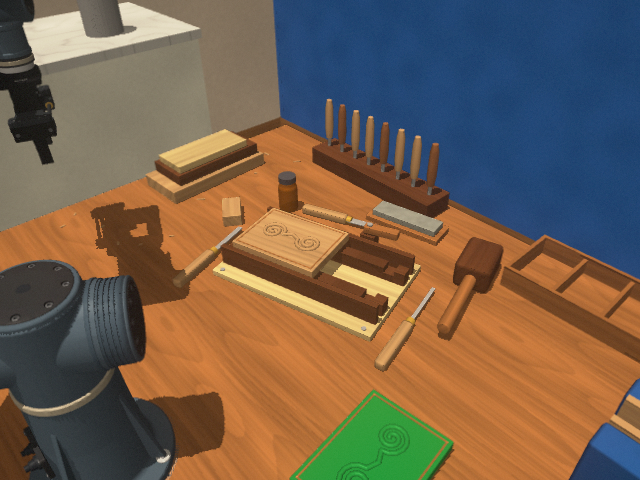

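The top view shows the cradle with base corners at about (198,236), (360,192), (388,291) and (225,339). The carved panel is at about (265,270) and the button at about (320,202), on the upper side; pushing goes to image right. The green panel is a look-alike. I'll zoom in to read corners.

Run:
```python
import cv2
a=cv2.imread("pics/top0.png")[180:350,190:400]
cv2.imwrite("pics/crop0.png",cv2.resize(a,None,fx=3.5,fy=3.5,interpolation=cv2.INTER_CUBIC))
```

```text
(no output)
```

View pics/crop0.png

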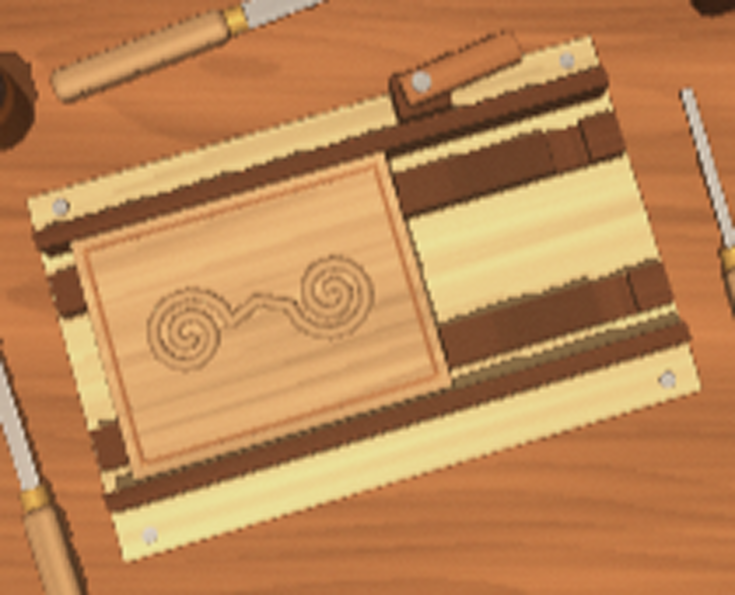

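```bash
cat > h.py <<'E'
import numpy as np,cv2
from workcell import status, eyes, ctrl
from scipy.optimize import least_squares
from scipy.spatial.transform import Rotation as R
def px2w(cam,px,z):
    p=eyes.camera_params(cam);V=np.array(p["view"]);px=np.array(px,float).reshape(-1,1,2)
    n=cv2.undistortPoints(px,np.array(p["K"]),np.array(p["D"])).reshape(-1,2)
    d=np.c_[n,np.ones(len(n))]@V[:3,:3]; c=-V[:3,:3].T@V[:3,3]
    return c+d*((z-c[2])/d[:,2])[:,None]
def fit2(L,W):
    f=lambda q:(np.array(L)@np.array([[np.cos(q[2]),np.sin(q[2])],[-np.sin(q[2]),np.cos(q[2])]])+q[:2]-W[:,:2]).ravel()
    r=least_squares(f,[*W[:,:2].mean(0),-1.3]);return r.x,np.abs(r.fun).max()
def c2w(q,p):
    c,s=np.cos(q[2]),np.sin(q[2]);return np.array([q[0]+c*p[0]-s*p[1],q[1]+s*p[0]+c*p[1]])
def w2c(q,p):
    c,s=np.cos(q[2]),np.sin(q[2]);d=np.array(p)[:2]-q[:2];return np.array([c*d[0]+s*d[1],-s*d[0]+c*d[1]])
E
python3 - <<'E'
from h import *
cr=lambda l:np.array(l)/3.5+[190,180]
q,e=fit2([[-.19,.12],[.19,.12],[.19,-.12],[-.19,-.12]],px2w("top",cr([(28,198),(593,38),(700,390),(125,561)]),.015));print("cradle",q,e)
p,e=fit2([[-.1,.075],[.1,.075],[.1,-.075],[-.1,-.075]],px2w("top",cr([(73,243),(385,152),(450,382),(137,473)]),.073));print("panel",p,e,w2c(q,p))
b=px2w("top",cr([(422,82),(514,42)]),.086);B=[w2c(q,x) for x in b];print("btn",B)
d=B[1]-B[0];print(np.hypot(*d),-np.arctan2(d[1],d[0]))
np.save("q.npy",q)
s=status.observe();M=R.from_quat(s["ee_rot"]).as_matrix();print(M.round(3))
g=q[2]
for n,c,z in(("behind",(w2c(q,p)[0]-.14,0),.06),("seatrear",(-.03,0),.06)):
    w=np.r_[c2w(q,c),z];print(n,w,"tool mm",(M.T@(w-s["position"])*1000).round(1))
print("cradle x axis in tool",M.T@[np.cos(g),np.sin(g),0])
E
```

```text
cradle [ 0.52243283  0.10810077 -1.28177903] 0.0024422782816610478
panel [ 0.50513355  0.1681824  -1.28030932] 0.0030741758578417266 [-0.06252019  0.0005421 ]
btn [array([0.0696137 , 0.10698293]), array([0.13073148, 0.11532096])]
0.06168391289987221 -0.13558855420094415
[[-0.952  0.306 -0.   ]
 [ 0.306  0.952 -0.   ]
 [ 0.    -0.    -1.   ]]
behind [0.46471247 0.30222131 0.06      ] tool mm [-350.1 -195.   162.4]
seatrear [0.51388252 0.1368565  0.06      ] tool mm [-447.5 -337.4  162.5]
cradle x axis in tool [-5.64494583e-01 -8.25436744e-01  2.17395298e-04]
```

Call:
jog_arm(motion=[[1, [-44, -25, 0], [0, 0, 0.12]], [1, [-88, -50, 0], [0, 0, 0.24]], [1, [-132, -75, 0], [0, 0, 0.36]], [1, [-177, -100, 0], [0, 0, 0.48]], [1, [-221, -125, 0], [0, 0, 0.6]], [1, [-265, -150, 0], [0, 0, 0.72]], [1, [-310, -175, 0], [0, 0, 0.84]], [1, [-354, -201, 0], [0, 0, 0.97]], [1, [-354, -201, 0], [0, 0, 0.97]], [1, [-354, -201, 0], [0, 0, 0.97]]])

```text
clock: 1.65
position: [0.4663, 0.2954, 0.2225]
ee_rot: [0.598, 0.802, -0.0, -0.0]
force: [0.2, 0.2, 0.1]
gripper_width: 0.02
finger_force: 0.0
```

```bash
cat > st.py <<'E'
from h import *
q=np.load("q.npy");s=status.observe();M=R.from_quat(s["ee_rot"]).as_matrix()
print(s["clock"],"cradle xy mm",(w2c(q,s["position"])*1000).round(1),"z",round(s["position"][2]*1000,1),"F",np.round(s["force"],1),"grip",s["gripper_width"])
C=R.from_euler("z",q[2]).as_matrix();print("tool axes in cradle\n",(C.T@M).round(3),"\nF cradle",(C.T@s["force"]).round(1))
E
python3 st.py
```

```text
1.65 cradle xy mm [-195.5   -0.4] z 222.5 F [0.2 0.2 0.1] grip 0.020232404520597772
tool axes in cradle
 [[-1.    -0.001 -0.   ]
 [-0.001  1.    -0.001]
 [ 0.    -0.001 -1.   ]] 
F cradle [-0.1  0.2  0.1]
```

Call:
jog_arm(motion=[[1, [0, 0, 45], [0, 0, 0]], [1, [0, 0, 90], [0, 0, 0]], [1, [0, 0, 135], [0, 0, 0]], [1, [0, 0, 173], [0, 0, 0]], [1, [0, 0, 173], [0, 0, 0]], [1, [-8, 0, 173], [0, 0, 0]], [1, [-16, 0, 173], [0, 0, 0]], [1, [-24, 0, 173], [0, 0, 0]], [1, [-32, 0, 173], [0, 0, 0]], [1, [-40, 0, 173], [0, 0, 0]]])

```text
clock: 2.9
position: [0.4791, 0.2584, 0.0513]
ee_rot: [0.598, 0.801, 0.002, 0.0]
force: [-2.3, 7.2, 3.8]
gripper_width: 0.007
finger_force: 3.8
```

Call:
jog_arm(motion=[[1, [-8, 0, 0], [0, 0, 0]], [1, [-16, 0, 0], [0, 0, 0]], [1, [-24, 0, 0], [0, 0, 0]], [1, [-32, 0, 0], [0, 0, 0]], [1, [-40, 0, 0], [0, 0, 0]], [1, [-48, 0, 0], [0, 0, 0]], [1, [-56, 0, 0], [0, 0, 0]], [1, [-64, 0, 0], [0, 0, 0]], [1, [-72, 0, 0], [0, 0, 0]], [1, [-80, 0, 0], [0, 0, 0]]])

```text
clock: 4.15
position: [0.5013, 0.1817, 0.0513]
ee_rot: [0.598, 0.801, 0.002, -0.0]
force: [-1.8, 8.2, 5.1]
gripper_width: 0.002
finger_force: 4.4
```

```bash
python3 st.py
python3 - <<'E'
from h import *
a=eyes.get_image("side")[190:350,200:440,::-1]
cv2.imwrite("pics/side1.png",cv2.resize(a,None,fx=3,fy=3,interpolation=cv2.INTER_CUBIC))
E
```

```text
4.15 cradle xy mm [-76.6   0.7] z 51.3 F [-1.8  8.2  5.1] grip 0.0015559485025235258
tool axes in cradle
 [[-1.     0.001 -0.003]
 [ 0.001  1.     0.003]
 [ 0.003  0.003 -1.   ]] 
F cradle [-8.3  0.6  5.1]
```

View pics/side1.png

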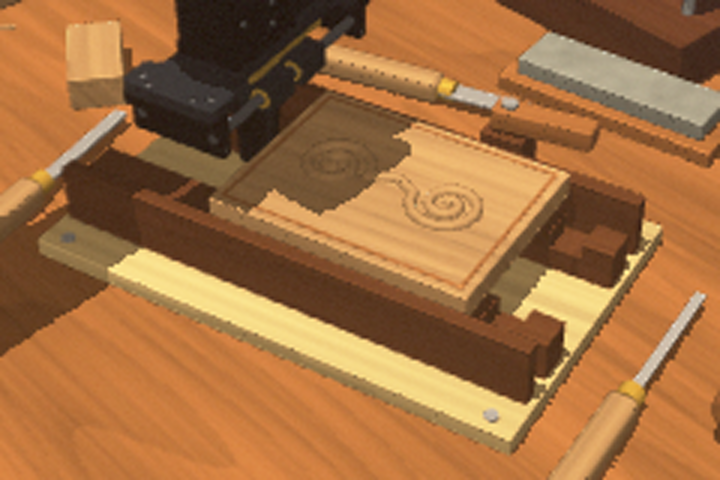

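The panel rides straight in the cradle, with the finger behind it. The near notch, at crop (490,305), still lies ahead of it. I'll push on more slowly.

Call:
jog_arm(motion=[[1, [-5, 0, 0], [0, 0, 0]], [1, [-10, 0, 0], [0, 0, 0]], [1, [-15, 0, 0], [0, 0, 0]], [1, [-20, 0, 0], [0, 0, 0]], [1, [-24, 0, 0], [0, 0, 0]], [1, [-27, 0, 0], [0, 0, 0]], [1, [-29, 0, 0], [0, 0, 0]], [1, [-31, 0, 0], [0, 0, 0]]])

```text
clock: 5.2
position: [0.5098, 0.1521, 0.0512]
ee_rot: [0.598, 0.801, 0.002, -0.0]
force: [-1.5, 8.9, 5.4]
gripper_width: 0.004
finger_force: 4.3
```

Call:
jog_arm(motion=[[1, [-1, 0, 0], [0, 0, 0]], [1, [-2, 0, 0], [0, 0, 0]], [1, [-3, 0, 0], [0, 0, 0]]])

```text
clock: 5.58
position: [0.5107, 0.1489, 0.0507]
ee_rot: [0.598, 0.801, 0.001, -0.0]
force: [-1.4, 8.5, 4.3]
gripper_width: 0.004
finger_force: 4.0
```

```bash
python3 st.py
```

```text
5.575 cradle xy mm [-42.4   0.3] z 50.7 F [-1.4  8.5  4.3] grip 0.003965516956124395
tool axes in cradle
 [[-1.     0.001 -0.002]
 [ 0.001  1.     0.001]
 [ 0.002  0.001 -1.   ]] 
F cradle [-8.6  1.1  4.3]
```

Call:
jog_arm(motion=[[1, [-1, 0, 0], [0, 0, 0]], [1, [-2, 0, 0], [0, 0, 0]], [1, [-2, 0, 0], [0, 0, 0]]])

```text
clock: 5.95
position: [0.5111, 0.1469, 0.0507]
ee_rot: [0.598, 0.801, 0.001, -0.0]
force: [-2.4, 7.3, 4.8]
gripper_width: 0.005
finger_force: 3.7
```

Call:
jog_arm(motion=[[1, [-1, 0, 0], [0, 0, 0]], [1, [-2, 0, 0], [0, 0, 0]], [1, [-2, 0, 0], [0, 0, 0]]])

```text
clock: 6.32
position: [0.5115, 0.145, 0.0507]
ee_rot: [0.598, 0.801, 0.001, -0.001]
force: [-1.8, 7.3, 4.5]
gripper_width: 0.001
finger_force: 3.8
```

```bash
python3 st.py
python3 - <<'E'
from h import *
a=eyes.get_image("side")[190:350,200:440,::-1]
cv2.imwrite("pics/side2.png",cv2.resize(a,None,fx=3,fy=3,interpolation=cv2.INTER_CUBIC))
E
```

```text
6.325 cradle xy mm [-38.5   0.1] z 50.7 F [-1.8  7.3  4.5] grip 0.0005183428782448436
tool axes in cradle
 [[-1.     0.001 -0.002]
 [ 0.001  1.     0.001]
 [ 0.002  0.001 -1.   ]] 
F cradle [-7.5  0.4  4.5]
```

View pics/side2.png

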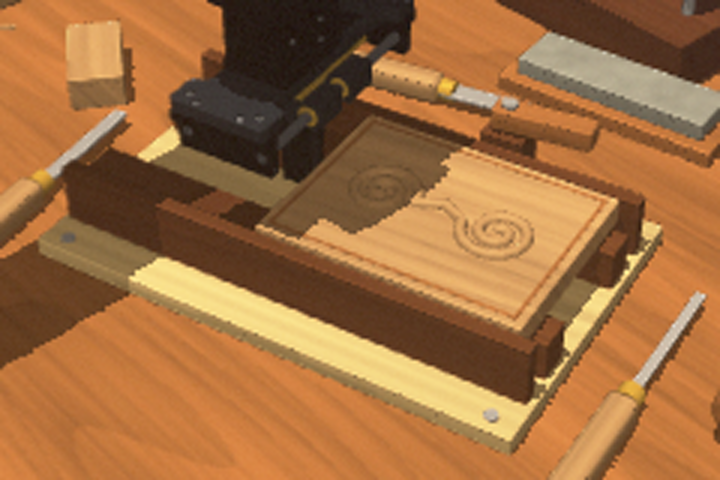

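The panel is close to its seat, with its front near corner at crop (527,330), but the force shows no drop yet. I'll push on in small steps.

Call:
jog_arm(motion=[[1, [-1, 0, 0], [0, 0, 0]], [1, [-2, 0, 0], [0, 0, 0]], [1, [-2, 0, 0], [0, 0, 0]]])

```text
clock: 6.75
position: [0.5116, 0.1448, 0.0507]
ee_rot: [0.599, 0.801, 0.002, -0.002]
force: [-3.0, 14.1, 5.9]
gripper_width: -0.0
finger_force: 7.1
```

Call:
jog_arm(motion=[[1, [-1, 0, 0], [0, 0, 0]], [1, [-2, 0, 0], [0, 0, 0]], [1, [-2, 0, 0], [0, 0, 0]]])

```text
clock: 7.12
position: [0.5116, 0.1447, 0.0507]
ee_rot: [0.599, 0.801, 0.003, -0.003]
force: [-4.3, 20.1, 5.1]
gripper_width: 0.004
finger_force: 10.6
```

```bash
python3 st.py
python3 - <<'E'
from h import *
im=eyes.get_image("side")[:,:,::-1]
cv2.imwrite("pics/side3f.png",im)
cv2.imwrite("pics/side3.png",cv2.resize(im[220:320,270:430],None,fx=5,fy=5,interpolation=cv2.INTER_CUBIC))
q=np.load("q.npy");p=eyes.camera_params("side");V=np.array(p["view"])
for nm,z in(("ride",.073),("seat",.065)):
    P=np.array([[*c2w(q,(.07+a,b)),z] for a,b in((.1,-.075),(.1,.075),(-.1,-.075),(-.1,.075))])
    u=cv2.projectPoints(P,cv2.Rodrigues(V[:3,:3])[0],V[:3,3],np.array(p["K"]),np.array(p["D"]))[0].reshape(-1,2)
    print(nm,((u-[270,220])*5).round(0).tolist())
E
```

```text
7.125 cradle xy mm [-38.1   0. ] z 50.7 F [-4.3 20.1  5.1] grip 0.003732693663291361
tool axes in cradle
 [[-1.     0.004 -0.007]
 [ 0.003  1.     0.001]
 [ 0.007  0.001 -1.   ]] 
F cradle [-20.5   1.6   5.1]
ride [[512.0, 375.0], [681.0, 159.0], [68.0, 201.0], [264.0, 16.0]]
seat [[511.0, 391.0], [680.0, 175.0], [69.0, 216.0], [264.0, 31.0]]
```

View pics/side3.png

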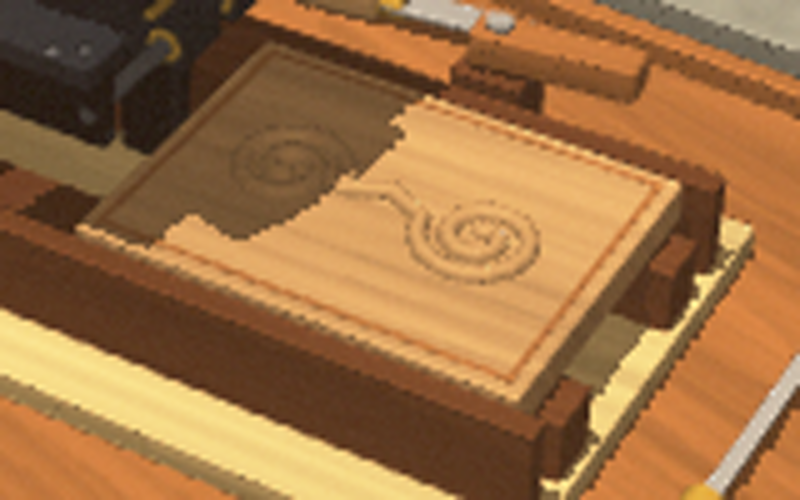

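The projected seated corners match all four within a few pixels (about 2 mm forward of centre), and the force has risen to 20 N against a hard stop. The panel is seated. I'll back off and go over to the +y side of the button.

Call:
jog_arm(motion=[[1, [20, 0, 0], [0, 0, 0]], [1, [35, 0, 0], [0, 0, 0]], [1, [35, 0, -50], [0, 0, 0]], [1, [35, 0, -100], [0, 0, 0]], [1, [0, 38, -100], [0, 0, 0]], [1, [-40, 76, -100], [0, 0, 0]], [1, [-80, 114, -100], [0, 0, 0]], [1, [-120, 150, -100], [0, 0, 0]], [1, [-162, 155, -100], [0, 0, 0]], [1, [-162, 155, -100], [0, 0, 0]]])

```text
clock: 8.43
position: [0.7093, 0.0251, 0.1493]
ee_rot: [0.599, 0.801, -0.0, 0.001]
force: [-0.7, -0.1, -0.1]
gripper_width: 0.004
finger_force: 0.0
```

```bash
python3 st.py
```

```text
8.425 cradle xy mm [132.8 155.5] z 149.3 F [-0.7 -0.1 -0.1] grip 0.0039729429439880745
tool axes in cradle
 [[-1.     0.004  0.002]
 [ 0.004  1.     0.001]
 [-0.002  0.001 -1.   ]] 
F cradle [-0.1 -0.7 -0.1]
```

Call:
jog_arm(motion=[[1, [3, 0, 40], [0, 0, 0]], [1, [3, 0, 76], [0, 0, 0]], [1, [3, 0, 76], [0, 0, 0]], [1, [3, -12, 76], [0, 0, 0]], [1, [3, -24, 76], [0, 0, 0]], [1, [2, -34, 76], [0, 0, 0]], [1, [3, -45, 76], [0, 0, 0]], [1, [6, -54, 76], [0, 0, 0]], [1, [6, -54, 76], [0, 0, 0]]])

```text
clock: 9.55
position: [0.6528, 0.0197, 0.0735]
ee_rot: [0.598, 0.802, -0.001, -0.001]
force: [0.0, 0.6, -0.5]
gripper_width: 0.002
finger_force: 0.1
```

```bash
python3 st.py
python3 - <<'E'
from h import *
a=eyes.get_image("side")[190:300,320:480,::-1]
cv2.imwrite("pics/side4.png",cv2.resize(a,None,fx=4,fy=4,interpolation=cv2.INTER_CUBIC))
E
```

```text
9.55 cradle xy mm [121.8  99.7] z 73.5 F [ 0.   0.6 -0.5] grip 0.002489772678981948
tool axes in cradle
 [[-1.    -0.001 -0.001]
 [-0.001  1.    -0.002]
 [ 0.001 -0.002 -1.   ]] 
F cradle [-0.6  0.2 -0.5]
```

View pics/side4.png

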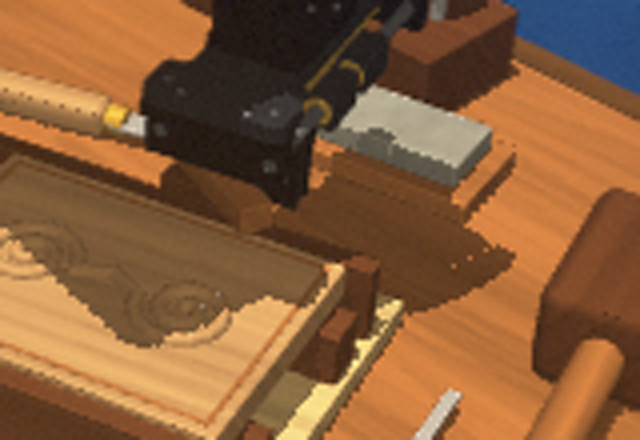

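The button, at crop (225,195), is turning ahead of the finger. I'll continue along the arc.

Call:
jog_arm(motion=[[1, [0, -8, 0], [0, 0, 0]], [1, [7, -16, 0], [0, 0, 0]], [1, [15, -22, 0], [0, 0, 0]], [1, [24, -27, 0], [0, 0, 0]], [1, [29, -28, 0], [0, 0, 0]], [1, [31, -28, 0], [0, 0, 0]], [1, [31, -28, 0], [0, 0, 0]]])

```text
clock: 10.48
position: [0.619, 0.0421, 0.0736]
ee_rot: [0.598, 0.802, 0.001, -0.0]
force: [-0.4, 0.8, 0.3]
gripper_width: 0.007
finger_force: 0.0
```

```bash
python3 st.py
```

```text
10.475 cradle xy mm [90.8 73.7] z 73.6 F [-0.4  0.8  0.3] grip 0.007080937517844176
tool axes in cradle
 [[-1.    -0.001 -0.001]
 [-0.001  1.     0.001]
 [ 0.001  0.001 -1.   ]] 
F cradle [-0.9 -0.2  0.3]
```

Call:
jog_arm(motion=[[1, [1, 0, 0], [0, 0, 0]], [1, [1, 0, 0], [0, 0, 0]], [1, [1, 0, 0], [0, 0, 0]]])

```text
clock: 10.85
position: [0.6186, 0.0423, 0.0736]
ee_rot: [0.598, 0.802, 0.0, 0.0]
force: [-0.1, 0.6, 0.1]
gripper_width: 0.005
finger_force: 0.1
```

Call:
jog_arm(motion=[[1, [-12, 0, 0], [0, 0, 0]], [1, [-25, 5, 0], [0, 0, 0]], [1, [-25, 5, -40], [0, 0, 0]], [1, [-25, 5, -80], [0, 0, 0]], [1, [-70, 5, -110], [0, 0, 0]], [1, [-120, 5, -110], [0, 0, 0]], [1, [-170, 5, -110], [0, 0, 0]], [1, [-210, 5, -110], [0, 0, 0]], [1, [-210, 5, -110], [0, 0, 0]]])

```text
clock: 11.98
position: [0.6842, -0.1625, 0.1834]
ee_rot: [0.6, 0.8, -0.0, 0.001]
force: [0.1, 0.4, -0.2]
gripper_width: 0.004
finger_force: 0.0
```

```bash
python3 st.py
python3 - <<'E'
from h import *
a=eyes.get_image("top")[:,:,::-1]
cv2.imwrite("pics/top5.png",cv2.resize(a[185:345,205:395],None,fx=4,fy=3.75,interpolation=cv2.INTER_CUBIC))
E
```

```text
11.975 cradle xy mm [305.5  77.9] z 183.4 F [ 0.1  0.4 -0.2] grip 0.004164681183146443
tool axes in cradle
 [[-1.     0.004  0.002]
 [ 0.004  1.     0.001]
 [-0.002  0.001 -1.   ]] 
F cradle [-0.3  0.2 -0.2]
```

View pics/top5.png

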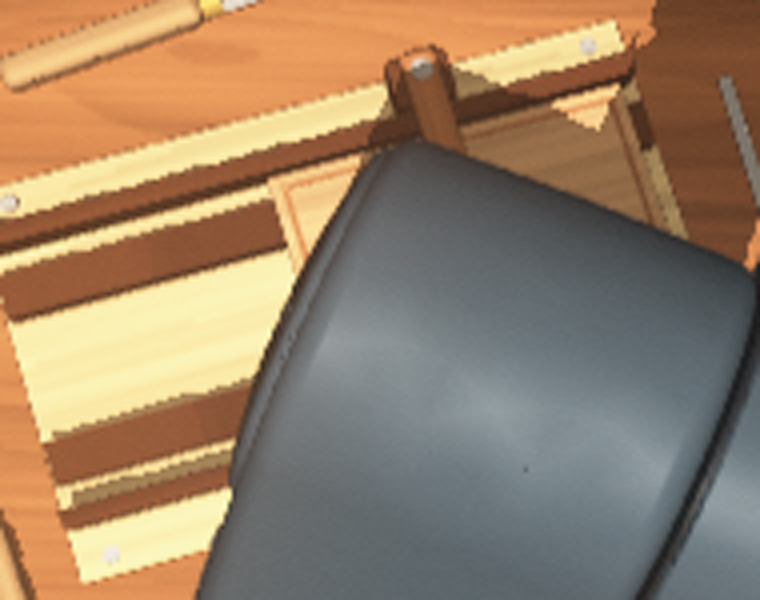

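The bar is across the panel, but the arm hides its tip (bar visible from crop (420,68) to (445,145)). I'll clear the arm further and measure.

Call:
jog_arm(motion=[[1, [-40, 0, -40], [0, 0, 0]], [1, [-80, 0, -60], [0, 0, 0]], [1, [-120, 0, -60], [0, 0, 0]], [1, [-160, 0, -60], [0, 0, 0]], [1, [-190, -20, -60], [0, 0, 0]], [1, [-220, -40, -60], [0, 0, 0]], [1, [-220, -40, -60], [0, 0, 0]]])

```text
clock: 12.9
position: [0.7065, -0.3818, 0.2429]
ee_rot: [0.599, 0.801, -0.0, -0.001]
force: [0.6, -0.0, -0.2]
gripper_width: 0.008
finger_force: 0.0
```

Run:
```python
from h import *
a=eyes.get_image("top")[:,:,::-1]
cv2.imwrite("pics/top6.png",cv2.resize(a[190:310,260:400],None,fx=5,fy=5,interpolation=cv2.INTER_CUBIC))
q=np.load("q.npy");p=eyes.camera_params("top");V=np.array(p["view"])
for th in(1.47,1.57,1.62):
    d=np.array([np.cos(th),-np.sin(th)]);t=np.array([d[1],-d[0]])
    P=np.array([[*c2w(q,np.array([.07,.106])+r*d+w*t),.086] for r,w in((0,0),(.065,0),(.065,.01),(.065,-.01))])
    u=cv2.projectPoints(P,cv2.Rodrigues(V[:3,:3])[0],V[:3,3],np.array(p["K"]),np.array(p["D"]))[0].reshape(-1,2)
    print(th,((u-[260,190])*5).round(0).tolist())
```

```text
1.47 [[254.0, 69.0], [312.0, 208.0], [290.0, 217.0], [334.0, 200.0]]
1.57 [[254.0, 69.0], [298.0, 213.0], [275.0, 220.0], [320.0, 207.0]]
1.62 [[254.0, 69.0], [290.0, 215.0], [267.0, 221.0], [313.0, 210.0]]
```

View pics/top6.png

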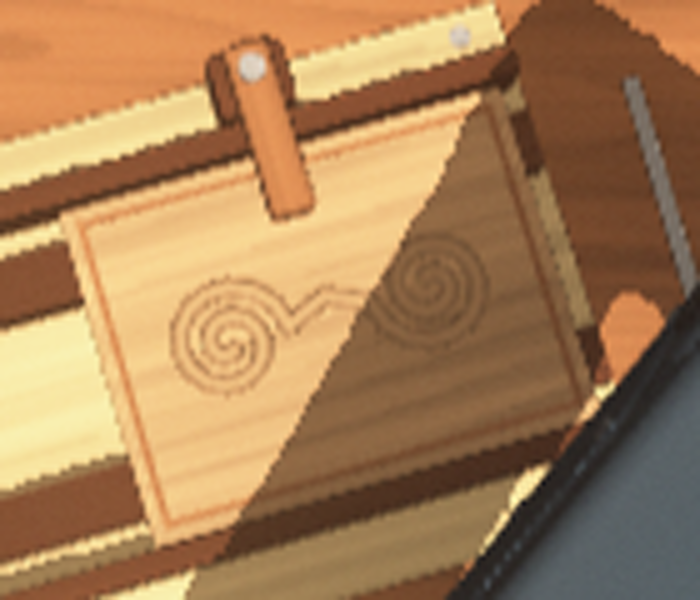

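The screw is at crop (252,66) and the tip at about (293,212), which gives an angle of about 1.58. The bar is square across the seated panel, and the arm is clear.

```bash
python3 -c "
from workcell import ticket
print(ticket.sign_off())"
```

```text
the job is handed in; nothing more can be done
None
```

The panel is seated in its notches, the turn-button lies square across its edge (about 1.58 rad by image), the other things were left alone, and the job was handed in at about 13 s.

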